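# Snap the filter cartridge into its clip holder

## Task

Fit the filter cartridge that matches the clip holder (the shorter of the two on the bench): press it down between the two spring clips until both have snapped over its tapered ends and it lies level and fully home in the cradles, then let go. Press gently, no harder than the snap needs, never leaning on the holder once it is home, and leave the longer cartridge, the dish, the timer and the beaker where they are.

Things in the scene. Friction and masses are not known exactly. Their poses are not given: they have to be found in the camera images.
- cartridge: The filter cartridge to fit: the short one, 72 mm long, about 60 g, lying on the bench. Grey square housing 36 mm long, 26 mm wide and high (grip across its width); on each side a white round end, 24 mm across, 18 mm long, its last 4 mm tapering to an 8 mm blunt tip. Origin: centre of the housing's underside; x along its length, z up. The same either way round.
- cartridge_long: The other cartridge, 100 mm long, with the same housing but longer round ends: too long for the holder. Origin at the centre of its underside, x along its length. Leave it.
- holder: Clip holder, screwed down: foot plate 130 x 60 x 8 mm, on it a height-adjustable carriage with two black cradles and two upright steel spring clips. Origin: centre of the foot's underside, on the bench; x from clip to clip, z up. The cartridge goes in along x, either way round, over the origin. Pressed by the cartridge with more than 35 N it is damaged.
- clip_a (a joint): Spring clip at the holder's +x end, a 16 mm wide leaf hinged at its foot; rad, 0 = upright (at rest, or snapped over a seated cartridge), grows as it is spread, about 0.085 while a tip passes. At rest the two rounded lips (6 mm rods) stand 64 mm apart, their middle 26 mm above the underside of a seated cartridge; flared mouths above them widen to about 76 mm, 12 mm higher.
- clip_b (a joint): Spring clip at the -x end, same shape and meaning. Going down, the tapers touch the mouths or lips 24 to 35 mm above home and spread the clips; the push rises to some 8 to 18 N, falls as the lips spring back over the upper tapers in the last 10 mm, then the rigid floor is felt.
- petri: Round dish with lid, 61 mm diameter, 15 mm high, on the bench; origin at the centre of its underside. Leave it.
- timer: White bench timer lying on its back, 72 x 66 x 18 mm; origin at the centre of its underside. Leave it.
- beaker: Small glass beaker, 52 mm diameter, 61 mm high, empty, standing behind the holder; origin at the centre of its underside. Leave it.
- mid_seat (a point): A point 67 mm above the holder's origin: the middle of the range in which a fully home cartridge's origin can lie. The carriage's true height is set by hand, differs each time by up to 14 mm up or down and is NOT measured: feel for it. The cradle floors are rigid. The deck lies 21 mm below the underside of a seated cartridge: room for fingertips beside the housing.
- cradles (a point): Same point in plan, 51 mm above the holder's origin. The two cradles, 20.5 to 28.5 mm from the middle along x, 34 mm wide, carry the round ends; their cheeks leave 1.5 mm either side of them in y and flare outward at the top. Cheek tops are about 16 mm above the underside of a seated cartridge.
Mind the look-alikes: they are no part of the job. Leave any blue or purple look-alike of the cartridge alone.

How it is judged:
By the outcome, as a careful person would: the job done as asked, in the order asked, and still so for the second after the job is handed in, with the robot touching nothing.
It also fails if it takes over 53 s, if anything falls off the work surface, if the arm or the gripper's body presses on something with over 40 N, if the wrist force passes 120 N, or if a joint passes its speed limit or range.

## Robot

A 7-joint arm with a two-finger parallel gripper is mounted at the origin on a cart in front of the work surface, level with it; the furniture and walls round the work are solid. World frame = base frame: x ahead of the robot, y to its left, z up, the work surface at z = 0. Lengths are in mm, angles in rad, forces in N, time in s.
With the tool pointing down it reaches from about 400 to 875 mm from the base axis. Payload 4.4 kg.
Tool frame: the origin (TCP) lies at the very end of the fingers, on their centre line; the grasp point (between the pads) lies 19 mm behind it; z points along the fingers, y is the direction in which the jaws open and shut (so a half turn about z gives the same grasp; the last joint's range is limited). The gripper opens to 85 mm and grips with 20 to 120 N. Pads are 22 mm wide; open, the fingers measure 114 mm over their backs; the gripper's body (76 mm by 85 mm) begins 54 mm behind the grasp point. The pads swing forward as they close: fully open they stand 13 mm farther back than shut.
Start: joints at [1.105, 0.628, 0.038, 1.517, -0.027, 0.996, -0.02], TCP at [253.03, -598.743, 231.313] pointing down, gripper open.
Joint ranges: [-3.06, 3.06], [-0.37, 2.12], [-1.25, 1.32], [0.18, 2.47], [-1.1, 4.24], [0.23, 1.98], [-2.94, 2.94]. Speed limits (rad/s): [2.57, 2.57, 3.14, 3.14, 3.14, 3.14, 3.14].

## Interface

Orientations are given as [roll, pitch, yaw] about the fixed x, y, z axes, in that order (R = Rz(yaw) Ry(pitch) Rx(roll)).
In Python, from cell import read_state, get_image, calibration, finish_job gives the robot as it stands. The module is installed in compiled form; this text tells all that it offers.
- The arm moves only by the tool apply_moves, never from a script. Its argument "increments" is a list of rows, each an object of numbers: "tx", "ty", "tz": the shift along the world's x, y, z in m; "rx", "ry", "rz": the turn, a rotation vector about the world's x, y, z in units of 5 degrees (1.0 is 5 degrees); "claw": the finger opening in m, from 0 to 0.0854. In form: [{"tx": .., "ty": .., "tz": .., "rx": .., "ry": .., "rz": .., "claw": ..}, ...]. A call has 1 to 12 rows; each row is the pose to reach, as a shift and turn from the pose commanded when the call began; what a row does not reach only later rows make up. A row lasts 1/10 s, in which the tool goes at most 50 mm and 8.59 degrees, less where a joint would pass 70% of its speed; a pose out of reach is approached as far as the arm can. A call with a gripper value outside its range is refused whole. The fingers move at their own pace and stop on an object; the grip force is fixed at half the most. Time passes only in rows, so rows that repeat a pose let the fingers close. It gives the time, the measured TCP pose, the force and the opening at its end, in the units of the state.
- read_state(): the state, without advancing time (a new reading comes with each control period).
- get_image(name): name is "scene" or "top"; returns the picture (384x512x3 uint8, red, green, blue); there is no depth.
- calibration(name): a dict with "camera_matrix" (3x3 intrinsics, pixels), "origin" and "attitude" of the camera in the world. Camera axes: x right, y up, looking along -z (the intrinsics and any distortion apply to the point x, -y, -z); pixel columns grow to the right and rows downward; lengths in mm; the calibration is good to about 2 mm. A picture is of the moment at which its call begins. calibration takes no time and is no camera call.
- finish_job(): hands the job in, once; it reports no verdict.
The state is a dict: "clock": time; "qpos": joint angles; "qd": joint speeds; "tau": joint torques, N m; "eef_pos": TCP position; "tool_rot": TCP orientation; "force": force on the tool from outside, world axes, zero at the start; "torque": the same for the moment, N m; "width": finger opening in mm.
Only numpy, scipy, OpenCV 4.12 (cv2) and the standard library are available. Lean on these libraries where they do the work, as an engineer would, in place of code of your own. Each camera call takes 0.05 s, during which the arm holds its last target. There are 200 camera calls.

## Working session

There is one attempt and no reset: what is moved stays moved. The work goes in short steps, Python scripts to look and compute and a tool call to move; the robot and the scene stay as the last step left them, time stands still between calls to the robot, and variables do not carry over. Pictures are saved under pics/ and viewed, about 8 in all and at most 12, crops included, and the job is handed in when it is done.

Besides the shell and the picture viewer there is one more tool, called after ">>>" by a JSON object that holds its "api" and its "payload", one argument or row to a line. apply_moves: Moves the arm, as the interface text tells. Its arguments: {"type":"object","properties":{"increments":{"type":"array"}},"required":["increments"]}

```bash
mkdir -p pics; cat > h.py <<'E'
import numpy as np,cv2
from cell import *
def snap(n,f):
    im=get_image(n); cv2.imwrite(f'pics/{f}.png',im[:,:,::-1]); return im
def ray(n,u,v):
    c=calibration(n); K=np.array(c["camera_matrix"]); R=np.array(c["attitude"])
    if R.shape!=(3,3):
        from scipy.spatial.transform import Rotation as Ro
        R=Ro.from_euler('xyz',R).as_matrix() if R.size==3 else Ro.from_quat(R).as_matrix()
    d=np.linalg.inv(K)@[u,v,1.]; d=R@(d*[1,-1,-1]); return np.array(c["origin"],float),d
def onz(n,u,v,z):
    o,d=ray(n,u,v); return (o+d*(z-o[2])/d[2]).round(1)
E
python3 - <<'E'
from h import *
for n in("scene","top"): print(calibration(n))
print(read_state())
a=snap("scene","s1");b=snap("top","t1")
cv2.imwrite('pics/t1b.png',cv2.resize(b[:,:,::-1],(800,600),interpolation=3))
cv2.imwrite('pics/s1b.png',cv2.resize(a[:,:,::-1],(800,600),interpolation=3))
E
```

```text
{'camera_matrix': array([[471.62005426,   0.        , 252.65979943],
       [  0.        , 471.62005426, 198.09320756],
       [  0.        ,   0.        ,   1.        ]]), 'origin': array([-253.34432349,  697.73954203, 1221.77190668]), 'attitude': array([ 0.76158512,  0.00561026, -2.32392691])}
{'camera_matrix': array([[350.98793403,   0.        , 247.39733582],
       [  0.        , 350.98793403, 191.06571277],
       [  0.        ,   0.        ,   1.        ]]), 'origin': array([ 446.80918305,  -39.9919472 , 1128.32929042]), 'attitude': array([ 0.10853928,  0.0189604 , -1.56818255])}
{'clock': 0.0, 'qpos': array([ 1.10520849,  0.62935054,  0.03844131,  1.51840871, -0.02699512,
        0.99629412, -0.01999808]), 'qd': array([-0.00103086, -0.00050466,  0.0001917 ,  0.00039527, -0.00093589,
       -0.00088803, -0.0003533 ]), 'tau': array([-1.59110105e-04, -5.63399756e+01,  1.22566972e+00, -1.93442059e+01,
        1.10053376e-02,  1.06518911e-02, -8.76636790e-06]), 'eef_pos': array([ 252.76771146, -598.13689549,  230.37321228]), 'tool_rot': array([-3.13965021e+00,  3.04844833e-05,  3.99792037e-01]), 'force': array([ 0.69583336, -0.18213877, -0.69182174]), 'torque': array([-0.0035835 , -0.00059032, -0.02645584]), 'width': 85.56275409098626}
```

View pics/t1b.png

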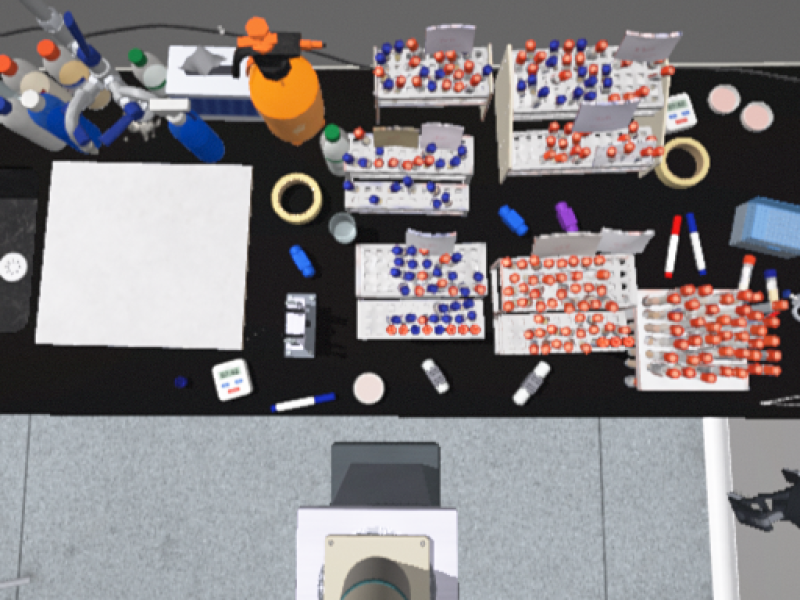

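View pics/s1b.png

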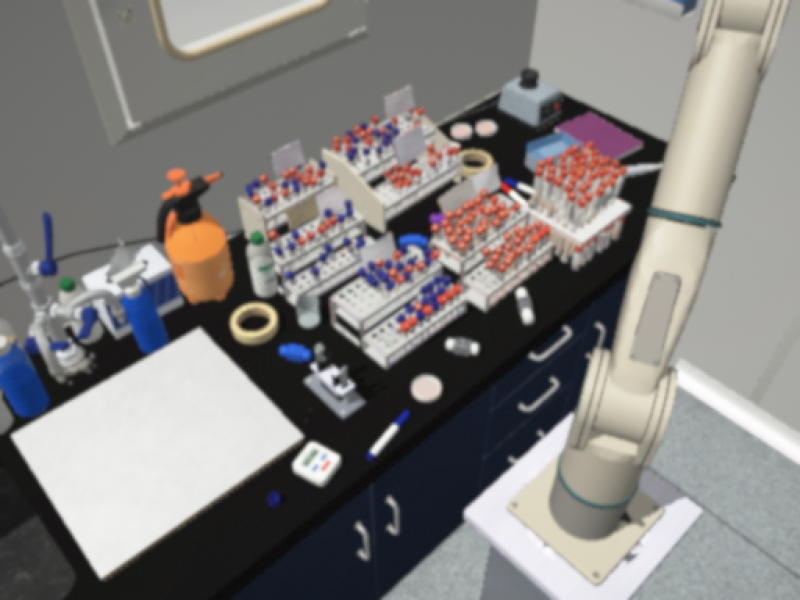

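The top view (800 px scale) shows two cartridges: A at (434,376), visibly shorter, and B at (531,382), longer. Blue and purple look-alikes sit at (302,261), (513,220) and (567,217). The holder is at (300,325), timer (232,380), dish (368,388) and beaker (342,228). I'll measure A and B and confirm in a crop.

```bash
python3 - <<'E'
from h import *
t=cv2.imread('pics/t1.png'); s=cv2.imread('pics/s1.png')
def blob(im,n,x0,y0,x1,y1,z,th=70):
    m=np.zeros(im.shape[:2],np.uint8); m[y0:y1,x0:x1]=(im[y0:y1,x0:x1].max(2)>th)
    k,l,st,c=cv2.connectedComponentsWithStats(m); i=1+st[1:,4].argmax()
    p=np.argwhere(l==i)[:,::-1].astype(np.float32)
    w=np.array([onz(n,u,v,z)[:2] for u,v in p],np.float32)
    (cx,cy),(a,b),an=cv2.minAreaRect(w)
    ev,V=np.linalg.eigh(np.cov(w.T)); d=V[:,1]
    print(n,'px',p.mean(0).round(1),'mean',w.mean(0).round(1),'rect',np.round([cx,cy,a,b,an],1),'pca',np.degrees(np.arctan2(d[1],d[0])).round(1))
for n,im,bs in(("top",t,[(262,222,294,258),(322,226,358,262)]),("scene",s,[(280,208,312,232),(324,180,346,210)])):
    for b in bs: blob(im,n,*b,13)
blob(t,"top",175,180,210,235,8,60)
a=cv2.resize(t[222:262,262:362],(800,320),interpolation=2)
b=cv2.resize(t[182:236,170:242],(400,300),interpolation=2); c=cv2.resize(s[212:272,185:265],(400,300),interpolation=2)
cv2.imwrite('pics/c1.png',np.vstack([a[:,:800],np.hstack([b,c])])[:600])
cv2.imwrite('pics/c1.png',np.vstack([cv2.resize(a,(800,300)),np.hstack([b,c])]))
E
```

```text
top px [278.1 240.2] mean [ 413.  -115.6] rect [ 413.  -115.6   74.2   28.    33.7] pca -147.7
top px [339.7 244.9] mean [ 399.  -307.9] rect [ 399.3 -308.3   31.1  103.2   50.4] pca 141.3
scene px [295.4 221.2] mean [ 414.1 -116.5] rect [ 414.3 -115.1   74.5   49.1   44.5] pca -148.4
scene px [333.8 192.6] mean [ 413.1 -315.2] rect [ 413.3 -311.4   50.5  139.    55.8] pca 146.1
top px [191.6 207.7] mean [515.2 160.3] rect [516.  160.8  64.6 132.3  88.9] pca 179.5
```

View pics/c1.png

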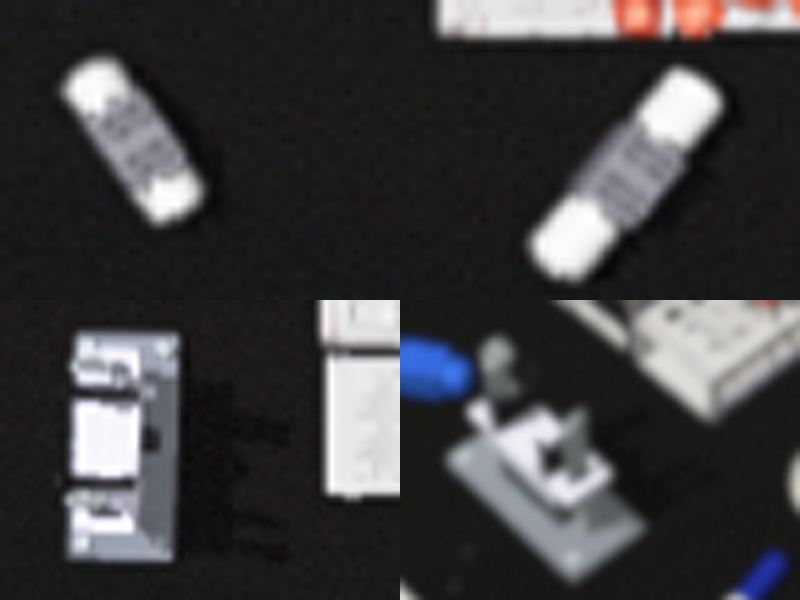

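The crop confirms it: A (top-left, original px (278,240)) measures about 74×28 mm, so it's the 72 mm grey/white cartridge, centred near (413,-116) with its axis at +33°. B measures about 103 mm, so it's the long one and stays put. The holder is near (516,161) with its long axis along world x. Next I move above A.

>>> {"api": "apply_moves", "payload": {
  "increments": [
    {"tx": 0.006, "ty": 0.019, "tz": 0, "rz": 0.1, "claw": 0.055},
    {"tx": 0.019, "ty": 0.058, "tz": 0, "rz": 0.3, "claw": 0.055},
    {"tx": 0.034, "ty": 0.101, "tz": 0, "rz": 0.5, "claw": 0.055},
    {"tx": 0.048, "ty": 0.145, "tz": 0, "rz": 0.7, "claw": 0.055},
    {"tx": 0.064, "ty": 0.193, "tz": 0, "rz": 0.9, "claw": 0.055},
    {"tx": 0.08, "ty": 0.241, "tz": 0, "rz": 1.1, "claw": 0.055},
    {"tx": 0.096, "ty": 0.289, "tz": -0.01, "rz": 1.3, "claw": 0.055},
    {"tx": 0.112, "ty": 0.337, "tz": -0.03, "rz": 1.5, "claw": 0.055},
    {"tx": 0.128, "ty": 0.385, "tz": -0.05, "rz": 1.7, "claw": 0.055},
    {"tx": 0.144, "ty": 0.433, "tz": -0.07, "rz": 1.85, "claw": 0.055},
    {"tx": 0.155, "ty": 0.465, "tz": -0.09, "rz": 1.95, "claw": 0.055},
    {"tx": 0.16, "ty": 0.482, "tz": -0.11, "rz": 2.0, "claw": 0.055}
  ]
}}

```text
$.increments[0]: bad value
```

```bash
python3 - <<'E'
from h import *
a=snap("scene","s2");b=snap("top","t2");r=read_state()
print(r['eef_pos'],np.degrees(r['tool_rot']),r['force'],r['width'],r['clock'])
x=cv2.resize(b[215:265,245:312],(400,300),interpolation=2); y=cv2.resize(a[180:240,260:340],(400,300),interpolation=2)
cv2.imwrite('pics/c2.png',np.hstack([x,y])[:,:,::-1])
E
```

```text
[ 252.88387413 -598.40054202  230.73399204] [-1.79934302e+02  9.06453932e-04  2.29062121e+01] [-0.22096443  0.69640539 -0.37501671] 85.50561139368018 0.2
```

View pics/c2.png

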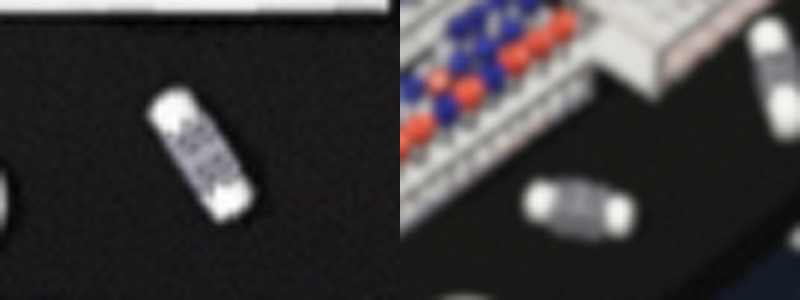

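The move was refused ("bad value"), probably because the rows left out rx and ry. The arm hasn't moved, and the crop shows the cartridge undisturbed. I'll resend with all seven keys.

>>> {"api": "apply_moves", "payload": {
  "increments": [
    {"tx": 0.006, "ty": 0.019, "tz": 0, "rx": 0, "ry": 0, "rz": 0.1, "claw": 0.055},
    {"tx": 0.019, "ty": 0.058, "tz": 0, "rx": 0, "ry": 0, "rz": 0.3, "claw": 0.055},
    {"tx": 0.034, "ty": 0.101, "tz": 0, "rx": 0, "ry": 0, "rz": 0.5, "claw": 0.055},
    {"tx": 0.048, "ty": 0.145, "tz": 0, "rx": 0, "ry": 0, "rz": 0.7, "claw": 0.055},
    {"tx": 0.064, "ty": 0.193, "tz": 0, "rx": 0, "ry": 0, "rz": 0.9, "claw": 0.055},
    {"tx": 0.08, "ty": 0.241, "tz": 0, "rx": 0, "ry": 0, "rz": 1.1, "claw": 0.055},
    {"tx": 0.096, "ty": 0.289, "tz": -0.01, "rx": 0, "ry": 0, "rz": 1.3, "claw": 0.055},
    {"tx": 0.112, "ty": 0.337, "tz": -0.03, "rx": 0, "ry": 0, "rz": 1.5, "claw": 0.055},
    {"tx": 0.128, "ty": 0.385, "tz": -0.05, "rx": 0, "ry": 0, "rz": 1.7, "claw": 0.055},
    {"tx": 0.144, "ty": 0.433, "tz": -0.07, "rx": 0, "ry": 0, "rz": 1.85, "claw": 0.055},
    {"tx": 0.155, "ty": 0.465, "tz": -0.09, "rx": 0, "ry": 0, "rz": 1.95, "claw": 0.055},
    {"tx": 0.16, "ty": 0.482, "tz": -0.11, "rx": 0, "ry": 0, "rz": 2.0, "claw": 0.055}
  ]
}}

```text
clock: 1.4
eef_pos: [414.5, -112.9, 120.8]
tool_rot: [-3.141, -0.002, 0.579]
force: [0.3, -0.4, 0.4]
width: 55.3
```

>>> {"api": "apply_moves", "payload": {
  "increments": [
    {"tx": 0, "ty": 0, "tz": 0, "rx": 0, "ry": 0, "rz": 0, "claw": 0.055},
    {"tx": 0, "ty": 0.001, "tz": -0.015, "rx": 0, "ry": 0, "rz": 0, "claw": 0.055},
    {"tx": 0, "ty": 0.001, "tz": -0.04, "rx": 0, "ry": 0, "rz": 0, "claw": 0.055},
    {"tx": 0, "ty": 0.001, "tz": -0.065, "rx": 0, "ry": 0, "rz": 0, "claw": 0.055},
    {"tx": 0, "ty": 0.001, "tz": -0.085, "rx": 0, "ry": 0, "rz": 0, "claw": 0.055},
    {"tx": 0, "ty": 0.001, "tz": -0.1, "rx": 0, "ry": 0, "rz": 0, "claw": 0.055},
    {"tx": 0, "ty": 0.001, "tz": -0.11, "rx": 0, "ry": 0, "rz": 0, "claw": 0.055},
    {"tx": 0, "ty": 0.001, "tz": -0.115, "rx": 0, "ry": 0, "rz": 0, "claw": 0.055},
    {"tx": 0, "ty": 0.001, "tz": -0.117, "rx": 0, "ry": 0, "rz": 0, "claw": 0.055},
    {"tx": 0, "ty": 0.001, "tz": -0.117, "rx": 0, "ry": 0, "rz": 0, "claw": 0.055},
    {"tx": 0, "ty": 0.001, "tz": -0.117, "rx": 0, "ry": 0, "rz": 0, "claw": 0.055}
  ]
}}

```text
clock: 2.5
eef_pos: [413.0, -117.1, 4.6]
tool_rot: [3.141, 0.001, 0.573]
force: [-0.2, -0.2, -0.5]
width: 54.8
```

```bash
python3 - <<'E'
from h import *
a=snap("scene","s3");b=snap("top","t3");r=read_state()
print(r['eef_pos'],np.degrees(r['tool_rot']),r['force'],r['width'],r['clock'])
x=cv2.resize(b[215:265,245:312],(400,300),interpolation=2); y=cv2.resize(a[180:240,260:340],(400,300),interpolation=2)
cv2.imwrite('pics/c3.png',np.hstack([x,y])[:,:,::-1])
E
```

```text
[ 413.3301942  -116.58915269    4.90040638] [1.79913340e+02 6.31094094e-04 3.28470738e+01] [ 0.83803414 -0.98645926  0.45285085] 54.42878412441212 2.6
```

View pics/c3.png

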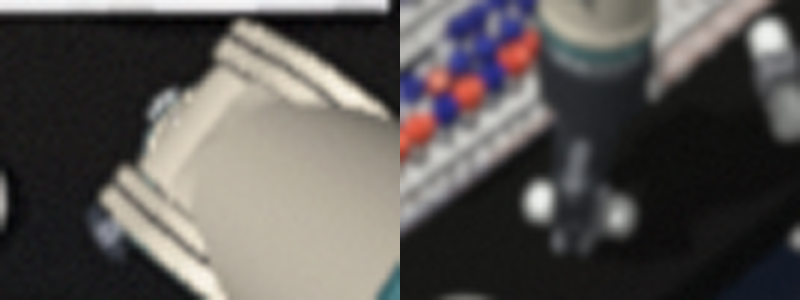

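The scene crop shows the fingers straddling the grey housing, with a white end visible on each side at (540,200) and (615,215). The arm hides the top view. I'll close and lift.

>>> {"api": "apply_moves", "payload": {
  "increments": [
    {"tx": 0, "ty": 0, "tz": 0, "rx": 0, "ry": 0, "rz": 0, "claw": 0.015},
    {"tx": 0, "ty": 0, "tz": 0, "rx": 0, "ry": 0, "rz": 0, "claw": 0.015},
    {"tx": 0, "ty": 0, "tz": 0, "rx": 0, "ry": 0, "rz": 0, "claw": 0.015},
    {"tx": 0, "ty": 0, "tz": 0, "rx": 0, "ry": 0, "rz": 0, "claw": 0.015},
    {"tx": 0, "ty": 0, "tz": 0, "rx": 0, "ry": 0, "rz": 0, "claw": 0.015},
    {"tx": 0, "ty": 0, "tz": 0, "rx": 0, "ry": 0, "rz": 0, "claw": 0.015},
    {"tx": 0, "ty": 0, "tz": 0.005, "rx": 0, "ry": 0, "rz": 0, "claw": 0.015},
    {"tx": 0, "ty": 0, "tz": 0.02, "rx": 0, "ry": 0, "rz": 0, "claw": 0.015},
    {"tx": 0, "ty": 0, "tz": 0.05, "rx": 0, "ry": 0, "rz": 0, "claw": 0.015},
    {"tx": 0, "ty": 0, "tz": 0.09, "rx": 0, "ry": 0, "rz": 0, "claw": 0.015},
    {"tx": 0, "ty": 0, "tz": 0.13, "rx": 0, "ry": 0, "rz": 0, "claw": 0.015},
    {"tx": 0, "ty": 0, "tz": 0.16, "rx": 0, "ry": 0, "rz": 0, "claw": 0.015}
  ]
}}

```text
clock: 3.8
eef_pos: [412.8, -115.4, 166.6]
tool_rot: [3.141, -0.001, 0.575]
force: [0.3, -0.1, -0.7]
width: 24.7
```

```bash
python3 - <<'E'
from h import *
a=cv2.imread('pics/t1.png').astype(np.float32)
g=a.mean(2)
def edge_u(v,u0,u1):  # subpixel crossings along row v: list
    r=g[v,u0:u1+1]; d=np.diff(r); i=np.abs(d).argmax(); return r.round().astype(int)
for v in range(185,234,4): print(v,edge_u(v,178,206))
print('col'); 
for u in (184,188,192,196,200): print(u,g[182:190,u].astype(int),g[226:236,u].astype(int))
E
```

```text
185 [27 28 27 28 26 26 27 25 27 28 26 22 26 25 26 27 25 24 26 27 26 25 24 25
 27 27 24 25 28]
189 [ 29  25  25  26  35  97 190 216 206 158 173 179 176 176 175 174 175 171
 172 177 195 202 178 169  70  21  29  23  26]
193 [ 29  24  26  30  85 180 161 155 154 155 170 200 168 159 197 238 253 176
 169 170 169 176 174 162  59  12  21  26  26]
197 [ 26  28  29  32  31  61 116 134 136 129 132 131 128 161 124 106 135 138
 138 133 105 102 103 103  43  19  16  21  19]
201 [ 26  28  24  27  66 172 253 253 252 249 231 229 218 170 167 183 225 138
  91 102 102 103 103 100  36  16  17  14  18]
205 [ 28  29  26  27  64 174 253 250 248 248 249 249 247 248 248 251 253 114
  44  57  75 103 106 102  35  15  16  17  18]
209 [ 25  26  29  28  75 190 253 250 249 248 250 249 248 248 248 250 235 109
  70  74  83 104 104  91  30  13  17  18  17]
213 [ 28  30  41  26  57 129 177 177 178 189 229 228 228 221 182 175 173 110
  98 102 101 103 101  75  24  10  16  16  17]
217 [ 26  26  25  74 157 169 188 198 171 173 174 154 169 171 168 171 165 118
 100 100 101 104 101  72  25  18  16  21  14]
221 [ 27  28  27  36 113 232 253 251 228 216 217 216 218 226 251 230 146 101
 100 100 101 102  97  56  20  17  15  17  18]
225 [ 25  26  24  47 117 200 231 227 154 160 164 163 162 164 164 165 165 166
 160 128 138 126 100  52  14  16  17  15  18]
229 [23 26 25 23 30 34 33 32 34 36 40 46 41 45 45 46 46 46 44 47 49 51 45 26
 23 25 29 26 29]
233 [24 26 28 23 25 25 25 25 26 25 27 23 25 24 25 29 25 26 26 25 25 23 23 24
 24 26 25 25 25]
col
184 [ 23  25  26  26  25  68 137 190] [215 162  96  33  24  23  26  24  27  23]
188 [ 26  24  29  25  27  67 134 173] [163 161 126  40  22  27  23  26  23  27]
192 [ 26  26  28  25  27  65 131 175] [166 168 132  45  21  24  27  24  27  26]
196 [ 24  24  27  25  28  56 130 171] [164 171 137  44  23  23  24  26  22  25]
200 [ 29  28  25  24  25  55 129 178] [102 134 130  45  22  27  25  22  24  26]
```

```bash
python3 - <<'E'
from h import *
g=cv2.imread('pics/t1.png').astype(np.float32).mean(2)
def cr(r,s,lev): # first crossing from outside
    i=np.argmax(r>lev); return s+i-1+(lev-r[i-1])/(r[i]-r[i-1])
R=[];L=[];T=[];B=[]
for v in range(189,227):
    r=g[v,196:210][::-1]; hi=r[r.size-8:r.size-4].mean(); 
    u=209-cr(r,0,(np.median(r[6:10])+18)/2); R.append((u,v))
for v in (188,189,190,191,192,225,226,227): L.append((cr(g[v,176:190],176,100),v))
for u in range(185,201):
    T.append((u,cr(g[182:192,u],182,100))); r=g[222:236,u][::-1]; B.append((u,235-cr(r,0,88)))
W=lambda P:np.array([onz("top",u,v,8)[:2] for u,v in P])
for n,P in zip("RLTB",(R,L,T,B)):
    w=W(P); print(n,w.mean(0).round(2),w.std(0).round(2))
    if n in"RL":
        k=np.polyfit(w[:,0],w[:,1],1);print(' yaw deg',np.degrees(np.arctan(k[0])).round(2),'y at x=515:',np.polyval(k,515).round(2), len(w)); print(w[:,1].round(1) if n=='L' else '')
    else:
        k=np.polyfit(w[:,1],w[:,0],1);print(' yaw deg',-np.degrees(np.arctan(k[0])).round(2),'x at y=160',np.polyval(k,160).round(2))
E
```

```text
R [515.94 127.31] [35.15  0.34]
 yaw deg 0.54 y at x=515: 127.3 38

L [528.89 189.74] [56.06  0.86]
 yaw deg -0.51 y at x=515: 189.86 8
[187.9 189.2 189.4 189.9 190.5 190.7 190.5 189.8]
T [580.22 158.66] [ 0.21 14.91]
 yaw deg -0.71 x at y=160 580.24
B [449.02 156.1 ] [ 0.47 14.75]
 yaw deg -1.36 x at y=160 449.11
```

>>> {"api": "apply_moves", "payload": {
  "increments": [
    {"tx": 0, "ty": 0.015, "tz": 0, "rx": 0, "ry": 0, "rz": -0.4, "claw": 0.015},
    {"tx": 0, "ty": 0.045, "tz": 0, "rx": 0, "ry": 0, "rz": -1.2, "claw": 0.015},
    {"tx": 0, "ty": 0.08, "tz": 0, "rx": 0, "ry": 0, "rz": -2.0, "claw": 0.015},
    {"tx": 0, "ty": 0.115, "tz": 0, "rx": 0, "ry": 0, "rz": -2.9, "claw": 0.015},
    {"tx": 0, "ty": 0.15, "tz": 0, "rx": 0, "ry": 0, "rz": -3.8, "claw": 0.015},
    {"tx": 0, "ty": 0.185, "tz": 0, "rx": 0, "ry": 0, "rz": -4.7, "claw": 0.015},
    {"tx": 0.01, "ty": 0.22, "tz": 0, "rx": 0, "ry": 0, "rz": -5.5, "claw": 0.015},
    {"tx": 0.03, "ty": 0.25, "tz": 0, "rx": 0, "ry": 0, "rz": -6.2, "claw": 0.015},
    {"tx": 0.06, "ty": 0.268, "tz": 0, "rx": 0, "ry": 0, "rz": -6.6, "claw": 0.015},
    {"tx": 0.085, "ty": 0.274, "tz": 0, "rx": 0, "ry": 0, "rz": -6.65, "claw": 0.015},
    {"tx": 0.098, "ty": 0.274, "tz": 0, "rx": 0, "ry": 0, "rz": -6.65, "claw": 0.015},
    {"tx": 0.102, "ty": 0.274, "tz": 0, "rx": 0, "ry": 0, "rz": -6.65, "claw": 0.015}
  ]
}}

```text
clock: 5.0
eef_pos: [515.8, 158.6, 164.3]
tool_rot: [-3.141, 0.0, -0.006]
force: [-0.2, 0.6, -0.2]
width: 24.7
```

>>> {"api": "apply_moves", "payload": {
  "increments": [
    {"tx": 0, "ty": 0, "tz": 0, "rx": 0, "ry": 0, "rz": 0, "claw": 0.015},
    {"tx": 0, "ty": 0, "tz": -0.01, "rx": 0, "ry": 0, "rz": 0, "claw": 0.015},
    {"tx": 0, "ty": 0, "tz": -0.02, "rx": 0, "ry": 0, "rz": 0, "claw": 0.015},
    {"tx": 0, "ty": 0, "tz": -0.02, "rx": 0, "ry": 0, "rz": 0, "claw": 0.015},
    {"tx": 0, "ty": 0, "tz": -0.02, "rx": 0, "ry": 0, "rz": 0, "claw": 0.015}
  ]
}}

```text
clock: 5.5
eef_pos: [514.3, 158.1, 143.8]
tool_rot: [3.141, 0.001, -0.006]
force: [0.8, -0.2, -0.6]
width: 25.0
```

```bash
python3 - <<'E'
from h import *
a=snap("scene","s4");b=snap("top","t4");r=read_state()
print(r['eef_pos'],np.degrees(r['tool_rot']),r['force'],r['width'],r['clock'])
x=cv2.resize(b[175:237,170:232],(300,300),interpolation=2); y=cv2.resize(a[195:275,185:265],(500,500),interpolation=2)
c=np.zeros((500,800,3),np.uint8); c[:300,:300]=x; c[:,300:]=y
cv2.imwrite('pics/c4.png',c[:,:,::-1])
E
```

```text
[514.95763506 158.3875893  144.39743128] [-1.79993837e+02 -5.00560720e-03 -3.32499184e-01] [-0.01296956  0.44655387 -0.59819633] 24.536063131721246 5.6
```

View pics/c4.png

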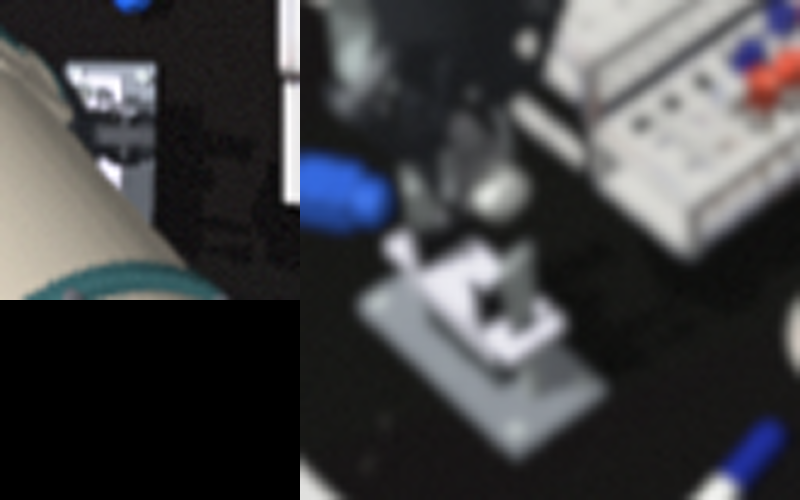

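```bash
python3 - <<'E'
from h import *
g=cv2.imread('pics/s1.png').astype(np.float32).mean(2)
# crop c4 edges -> px : p=185+(x-300)/6.25, 195+y/6.25
P=lambda x,y:np.array([185+(x-300)/6.25,195+y/6.25])
def scan(a,b,n,nrm,lev=70,r0=.12,r1=.88):
    out=[]
    for t in np.linspace(r0,r1,n):
        p=a+(b-a)*t; s=np.arange(5,-5,-.1) # from outside in
        q=np.array([p+nrm*k for k in s],np.float32)
        v=cv2.remap(g,q[:,:1].copy(),q[:,1:].copy(),1).ravel()
        i=np.argmax(v>lev); out.append(q[i])
    return np.array(out)
a,b,c=P(360,305),P(515,462),P(608,388)
for nm,p0,p1,ax in(("+y side",a,b,1),("-x side",b,c,0)):
    d=(p1-p0)/np.linalg.norm(p1-p0); n=np.array([-d[1],d[0]])
    for lev in (50,70):
      for z in (0,8):
        w=np.array([onz("scene",u,v,z)[:2] for u,v in scan(p0,p1,30,n,lev)])
        k=np.polyfit(w[:,1-ax],w[:,ax],1); print(nm,lev,z,np.median(w[:,ax]).round(2),'slope deg',np.degrees(np.arctan(k[0])).round(2),'res',np.std(w[:,ax]-np.polyval(k,w[:,1-ax])).round(2))
# white ends held
im=cv2.imread('pics/s4.png'); m=(im.min(2)>120).astype(np.uint8); m[:218]=0;m[233:]=0;m[:,:211]=0;m[:,224:]=0
k,l,st,ct=cv2.connectedComponentsWithStats(m)
for i in range(1,k):
    if st[i,4]>5: print(st[i],ct[i],onz("scene",*ct[i],152))
print(g[232:246,216:225].astype(int))
E
```

```text
+y side 50 0 193.1 slope deg -0.82 res 0.16
+y side 50 8 196.4 slope deg -0.82 res 0.16
+y side 70 0 191.3 slope deg -0.72 res 0.15
+y side 70 8 194.6 slope deg -0.72 res 0.14
-x side 50 0 448.8 slope deg 0.49 res 0.2
-x side 50 8 444.2 slope deg 0.51 res 0.19
-x side 70 0 450.85 slope deg 0.51 res 0.18
-x side 70 8 446.2 slope deg 0.51 res 0.18
[212 222   8   7  41] [215.90243902 225.2195122 ] [488.8 160.  152. ]
[[ 23  24  24  28  32  34  30  25  25]
 [ 30  27  32  47  60  58  44  29  24]
 [ 53  43  59  84  96  85  58  34  24]
 [103  82  99 121 123 101  64  35  25]
 [160 132 135 139 126  98  61  33  21]
 [201 168 152 138 116  89  57  30  20]
 [208 171 147 126 107  85  57  31  18]
 [177 144 124 111 101  88  60  32  18]
 [128 111 106 103  99  90  64  35  20]
 [ 82  89  98 101  99  92  76  55  35]
 [ 51  73  91  99 100 102 104 100  74]
 [ 36  63  88  98 102 111 136 151 123]
 [ 41  67  90  99 101 112 151 181 162]
 [ 79 101 109 104  98 105 143 182 188]]
```

The scene crop shows the near white end at about (500,192) directly above the near clip at (520,270), consistent with alignment. The two views put the holder at (515.2, ~159.5±1.5) with yaw -0.7°. I'll nudge to that and come down to just above the highest possible contact.

>>> {"api": "apply_moves", "payload": {
  "increments": [
    {"tx": 0, "ty": 0.0005, "tz": -0.005, "rx": 0, "ry": 0, "rz": -0.03, "claw": 0.015},
    {"tx": 0, "ty": 0.001, "tz": -0.012, "rx": 0, "ry": 0, "rz": -0.06, "claw": 0.015},
    {"tx": 0, "ty": 0.001, "tz": -0.018, "rx": 0, "ry": 0, "rz": -0.08, "claw": 0.015},
    {"tx": 0, "ty": 0.001, "tz": -0.022, "rx": 0, "ry": 0, "rz": -0.08, "claw": 0.015},
    {"tx": 0, "ty": 0.001, "tz": -0.022, "rx": 0, "ry": 0, "rz": -0.08, "claw": 0.015}
  ]
}}

```text
clock: 6.1
eef_pos: [514.5, 159.1, 121.5]
tool_rot: [3.141, 0.001, -0.013]
force: [0.7, -0.1, -0.5]
width: 24.5
```

>>> {"api": "apply_moves", "payload": {
  "increments": [
    {"tx": 0, "ty": 0, "tz": -0.002, "rx": 0, "ry": 0, "rz": 0, "claw": 0.015},
    {"tx": 0, "ty": 0, "tz": -0.004, "rx": 0, "ry": 0, "rz": 0, "claw": 0.015},
    {"tx": 0, "ty": 0, "tz": -0.004, "rx": 0, "ry": 0, "rz": 0, "claw": 0.015}
  ]
}}

```text
clock: 6.4
eef_pos: [515.0, 159.2, 118.2]
tool_rot: [3.141, 0.0, -0.013]
force: [-0.3, -0.3, -0.7]
width: 24.9
```

>>> {"api": "apply_moves", "payload": {
  "increments": [
    {"tx": 0, "ty": 0, "tz": -0.002, "rx": 0, "ry": 0, "rz": 0, "claw": 0.015},
    {"tx": 0, "ty": 0, "tz": -0.004, "rx": 0, "ry": 0, "rz": 0, "claw": 0.015},
    {"tx": 0, "ty": 0, "tz": -0.004, "rx": 0, "ry": 0, "rz": 0, "claw": 0.015}
  ]
}}

```text
clock: 6.7
eef_pos: [514.9, 159.1, 114.1]
tool_rot: [3.141, 0.0, -0.013]
force: [0.2, 0.4, -0.3]
width: 24.7
```

>>> {"api": "apply_moves", "payload": {
  "increments": [
    {"tx": 0, "ty": 0, "tz": -0.002, "rx": 0, "ry": 0, "rz": 0, "claw": 0.015},
    {"tx": 0, "ty": 0, "tz": -0.004, "rx": 0, "ry": 0, "rz": 0, "claw": 0.015},
    {"tx": 0, "ty": 0, "tz": -0.004, "rx": 0, "ry": 0, "rz": 0, "claw": 0.015}
  ]
}}

```text
clock: 7.0
eef_pos: [516.1, 159.5, 110.4]
tool_rot: [-3.141, -0.002, -0.013]
force: [1.5, -0.4, 0.2]
width: 24.7
```

>>> {"api": "apply_moves", "payload": {
  "increments": [
    {"tx": 0, "ty": 0, "tz": -0.002, "rx": 0, "ry": 0, "rz": 0, "claw": 0.015},
    {"tx": 0, "ty": 0, "tz": -0.004, "rx": 0, "ry": 0, "rz": 0, "claw": 0.015},
    {"tx": 0, "ty": 0, "tz": -0.004, "rx": 0, "ry": 0, "rz": 0, "claw": 0.015}
  ]
}}

```text
clock: 7.3
eef_pos: [515.9, 159.8, 107.1]
tool_rot: [-3.141, -0.002, -0.013]
force: [1.3, 0.8, 4.5]
width: 25.1
```

>>> {"api": "apply_moves", "payload": {
  "increments": [
    {"tx": 0, "ty": 0, "tz": -0.002, "rx": 0, "ry": 0, "rz": 0, "claw": 0.015},
    {"tx": 0, "ty": 0, "tz": -0.003, "rx": 0, "ry": 0, "rz": 0, "claw": 0.015},
    {"tx": 0, "ty": 0, "tz": -0.003, "rx": 0, "ry": 0, "rz": 0, "claw": 0.015}
  ]
}}

```text
clock: 7.6
eef_pos: [516.1, 160.1, 104.6]
tool_rot: [-3.141, -0.003, -0.013]
force: [-0.5, -0.5, 8.2]
width: 25.0
```

>>> {"api": "apply_moves", "payload": {
  "increments": [
    {"tx": 0, "ty": 0, "tz": -0.001, "rx": 0, "ry": 0, "rz": 0, "claw": 0.015},
    {"tx": 0, "ty": 0, "tz": -0.002, "rx": 0, "ry": 0, "rz": 0, "claw": 0.015},
    {"tx": 0, "ty": 0, "tz": -0.002, "rx": 0, "ry": 0, "rz": 0, "claw": 0.015}
  ]
}}

```text
clock: 7.9
eef_pos: [515.7, 159.9, 101.8]
tool_rot: [-3.141, -0.002, -0.013]
force: [1.7, 0.6, -0.0]
width: 24.5
```

>>> {"api": "apply_moves", "payload": {
  "increments": [
    {"tx": 0, "ty": 0, "tz": -0.001, "rx": 0, "ry": 0, "rz": 0, "claw": 0.015},
    {"tx": 0, "ty": 0, "tz": -0.002, "rx": 0, "ry": 0, "rz": 0, "claw": 0.015},
    {"tx": 0, "ty": 0, "tz": -0.002, "rx": 0, "ry": 0, "rz": 0, "claw": 0.015}
  ]
}}

```text
clock: 8.2
eef_pos: [515.9, 159.8, 99.9]
tool_rot: [-3.141, -0.002, -0.013]
force: [1.5, 0.2, 5.9]
width: 24.8
```

>>> {"api": "apply_moves", "payload": {
  "increments": [
    {"tx": 0, "ty": 0, "tz": -0.001, "rx": 0, "ry": 0, "rz": 0, "claw": 0.015},
    {"tx": 0, "ty": 0, "tz": -0.002, "rx": 0, "ry": 0, "rz": 0, "claw": 0.015},
    {"tx": 0, "ty": 0, "tz": -0.002, "rx": 0, "ry": 0, "rz": 0, "claw": 0.015}
  ]
}}

```text
clock: 8.5
eef_pos: [515.8, 159.8, 97.9]
tool_rot: [-3.141, -0.002, -0.013]
force: [1.3, 0.7, 5.6]
width: 24.9
```

>>> {"api": "apply_moves", "payload": {
  "increments": [
    {"tx": 0, "ty": 0, "tz": -0.001, "rx": 0, "ry": 0, "rz": 0, "claw": 0.015},
    {"tx": 0, "ty": 0, "tz": -0.002, "rx": 0, "ry": 0, "rz": 0, "claw": 0.015},
    {"tx": 0, "ty": 0, "tz": -0.002, "rx": 0, "ry": 0, "rz": 0, "claw": 0.015}
  ]
}}

```text
clock: 8.8
eef_pos: [515.8, 159.8, 95.8]
tool_rot: [-3.141, -0.002, -0.013]
force: [1.8, 0.2, 6.1]
width: 24.8
```

>>> {"api": "apply_moves", "payload": {
  "increments": [
    {"tx": 0, "ty": 0, "tz": -0.001, "rx": 0, "ry": 0, "rz": 0, "claw": 0.015},
    {"tx": 0, "ty": 0, "tz": -0.002, "rx": 0, "ry": 0, "rz": 0, "claw": 0.015},
    {"tx": 0, "ty": 0, "tz": -0.002, "rx": 0, "ry": 0, "rz": 0, "claw": 0.015}
  ]
}}

```text
clock: 9.1
eef_pos: [515.1, 159.2, 92.8]
tool_rot: [-3.141, -0.0, -0.013]
force: [3.3, 2.0, -5.0]
width: 24.3
```

>>> {"api": "apply_moves", "payload": {
  "increments": [
    {"tx": 0, "ty": 0, "tz": -0.001, "rx": 0, "ry": 0, "rz": 0, "claw": 0.015},
    {"tx": 0, "ty": 0, "tz": -0.002, "rx": 0, "ry": 0, "rz": 0, "claw": 0.015},
    {"tx": 0, "ty": 0, "tz": -0.002, "rx": 0, "ry": 0, "rz": 0, "claw": 0.015}
  ]
}}

```text
clock: 9.4
eef_pos: [515.1, 158.9, 91.0]
tool_rot: [3.141, 0.0, -0.013]
force: [3.8, 0.6, -3.0]
width: 24.4
```

```bash
python3 - <<'E'
from h import *
r=read_state();print(r['eef_pos'],r['force'],r['torque'],r['width'])
a=snap("scene","s5")
cv2.imwrite('pics/c5.png',cv2.resize(a[205:265,190:260],(700,600),interpolation=2)[:,:,::-1])
E
```

```text
[515.06660685 158.92276965  90.97392976] [ 3.8167421   0.61430744 -3.0237388 ] [ 0.07652998 -0.7278125   0.05231762] 24.380097345698132
```

View pics/c5.png

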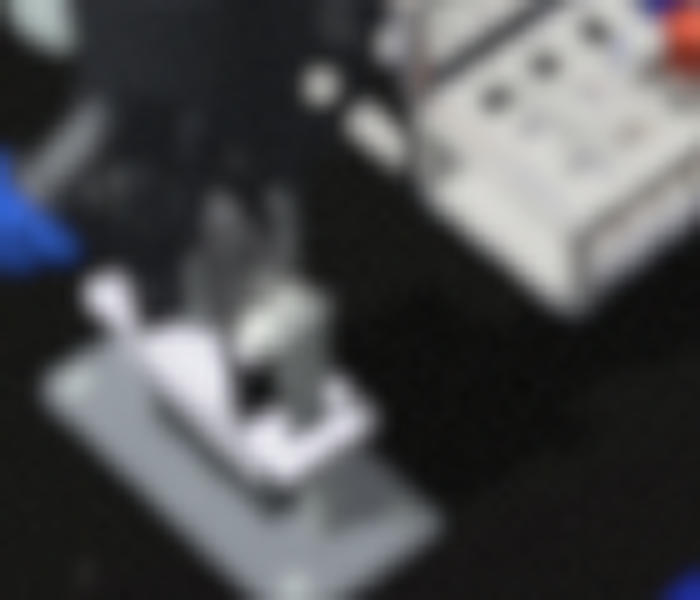

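The near clip lip at crop (300,320) is riding over the cartridge end. The vertical force has turned negative, so the lips are now drawing the cartridge down. I'll keep going in small steps until I feel the floor.

>>> {"api": "apply_moves", "payload": {
  "increments": [
    {"tx": 0, "ty": 0, "tz": -0.001, "rx": 0, "ry": 0, "rz": 0, "claw": 0.015},
    {"tx": 0, "ty": 0, "tz": -0.002, "rx": 0, "ry": 0, "rz": 0, "claw": 0.015},
    {"tx": 0, "ty": 0, "tz": -0.002, "rx": 0, "ry": 0, "rz": 0, "claw": 0.015}
  ]
}}

```text
clock: 9.75
eef_pos: [515.0, 159.2, 89.1]
tool_rot: [3.142, 0.0, -0.013]
force: [3.2, -0.5, -3.8]
width: 24.7
```

>>> {"api": "apply_moves", "payload": {
  "increments": [
    {"tx": 0, "ty": 0, "tz": -0.001, "rx": 0, "ry": 0, "rz": 0, "claw": 0.015},
    {"tx": 0, "ty": 0, "tz": -0.0015, "rx": 0, "ry": 0, "rz": 0, "claw": 0.015},
    {"tx": 0, "ty": 0, "tz": -0.0015, "rx": 0, "ry": 0, "rz": 0, "claw": 0.015}
  ]
}}

```text
clock: 10.05
eef_pos: [515.3, 159.3, 87.8]
tool_rot: [-3.141, -0.001, -0.013]
force: [4.0, 0.1, -2.0]
width: 24.5
```

>>> {"api": "apply_moves", "payload": {
  "increments": [
    {"tx": 0, "ty": 0, "tz": -0.001, "rx": 0, "ry": 0, "rz": 0, "claw": 0.015},
    {"tx": 0, "ty": 0, "tz": -0.001, "rx": 0, "ry": 0, "rz": 0, "claw": 0.015},
    {"tx": 0, "ty": 0, "tz": -0.001, "rx": 0, "ry": 0, "rz": 0, "claw": 0.015}
  ]
}}

```text
clock: 10.35
eef_pos: [515.1, 159.4, 86.7]
tool_rot: [-3.141, -0.0, -0.013]
force: [3.5, 0.3, -2.6]
width: 24.9
```

>>> {"api": "apply_moves", "payload": {
  "increments": [
    {"tx": 0, "ty": 0, "tz": -0.001, "rx": 0, "ry": 0, "rz": 0, "claw": 0.015},
    {"tx": 0, "ty": 0, "tz": -0.001, "rx": 0, "ry": 0, "rz": 0, "claw": 0.015},
    {"tx": 0, "ty": 0, "tz": -0.001, "rx": 0, "ry": 0, "rz": 0, "claw": 0.015}
  ]
}}

```text
clock: 10.65
eef_pos: [514.8, 159.3, 85.7]
tool_rot: [3.142, 0.0, -0.013]
force: [4.1, 0.4, -3.0]
width: 25.0
```

>>> {"api": "apply_moves", "payload": {
  "increments": [
    {"tx": 0, "ty": 0, "tz": -0.001, "rx": 0, "ry": 0, "rz": 0, "claw": 0.015},
    {"tx": 0, "ty": 0, "tz": -0.001, "rx": 0, "ry": 0, "rz": 0, "claw": 0.015},
    {"tx": 0, "ty": 0, "tz": -0.001, "rx": 0, "ry": 0, "rz": 0, "claw": 0.015}
  ]
}}

```text
clock: 10.95
eef_pos: [514.9, 159.3, 84.9]
tool_rot: [3.142, 0.0, -0.013]
force: [3.0, -0.8, 1.3]
width: 24.4
```

>>> {"api": "apply_moves", "payload": {
  "increments": [
    {"tx": 0, "ty": 0, "tz": -0.001, "rx": 0, "ry": 0, "rz": 0, "claw": 0.015},
    {"tx": 0, "ty": 0, "tz": -0.001, "rx": 0, "ry": 0, "rz": 0, "claw": 0.015},
    {"tx": 0, "ty": 0, "tz": -0.001, "rx": 0, "ry": 0, "rz": 0, "claw": 0.015}
  ]
}}

```text
clock: 11.25
eef_pos: [515.0, 159.3, 84.8]
tool_rot: [3.141, -0.001, -0.013]
force: [0.4, -0.7, 9.6]
width: 24.5
```

The floor is rigid: the last 1 mm step raised the force by 8 N with no travel. Underside is about 80 mm, in the allowed range. I'll relieve the load and let go.

>>> {"api": "apply_moves", "payload": {
  "increments": [
    {"tx": 0, "ty": 0, "tz": 0.001, "rx": 0, "ry": 0, "rz": 0, "claw": 0.015},
    {"tx": 0, "ty": 0, "tz": 0.001, "rx": 0, "ry": 0, "rz": 0, "claw": 0.05},
    {"tx": 0, "ty": 0, "tz": 0.001, "rx": 0, "ry": 0, "rz": 0, "claw": 0.05},
    {"tx": 0, "ty": 0, "tz": 0.001, "rx": 0, "ry": 0, "rz": 0, "claw": 0.05},
    {"tx": 0, "ty": 0, "tz": 0.001, "rx": 0, "ry": 0, "rz": 0, "claw": 0.05},
    {"tx": 0, "ty": 0, "tz": 0.001, "rx": 0, "ry": 0, "rz": 0, "claw": 0.05}
  ]
}}

```text
clock: 11.85
eef_pos: [514.7, 159.2, 84.7]
tool_rot: [3.141, 0.001, -0.013]
force: [-0.2, 0.5, -1.0]
width: 49.7
```

>>> {"api": "apply_moves", "payload": {
  "increments": [
    {"tx": 0, "ty": 0, "tz": 0.003, "rx": 0, "ry": 0, "rz": 0, "claw": 0.05},
    {"tx": 0, "ty": 0, "tz": 0.01, "rx": 0, "ry": 0, "rz": 0, "claw": 0.05},
    {"tx": 0, "ty": 0, "tz": 0.025, "rx": 0, "ry": 0, "rz": 0, "claw": 0.05},
    {"tx": 0, "ty": 0, "tz": 0.045, "rx": 0, "ry": 0, "rz": 0, "claw": 0.05},
    {"tx": 0, "ty": 0, "tz": 0.07, "rx": 0, "ry": 0, "rz": 0, "claw": 0.05},
    {"tx": 0, "ty": 0, "tz": 0.1, "rx": 0, "ry": 0, "rz": 0, "claw": 0.05},
    {"tx": -0.02, "ty": -0.02, "tz": 0.13, "rx": 0, "ry": 0, "rz": 0, "claw": 0.05},
    {"tx": -0.05, "ty": -0.05, "tz": 0.14, "rx": 0, "ry": 0, "rz": 0, "claw": 0.05},
    {"tx": -0.08, "ty": -0.09, "tz": 0.14, "rx": 0, "ry": 0, "rz": 0, "claw": 0.05},
    {"tx": -0.09, "ty": -0.13, "tz": 0.14, "rx": 0, "ry": 0, "rz": 0, "claw": 0.05},
    {"tx": -0.09, "ty": -0.17, "tz": 0.14, "rx": 0, "ry": 0, "rz": 0, "claw": 0.05},
    {"tx": -0.09, "ty": -0.2, "tz": 0.14, "rx": 0, "ry": 0, "rz": 0, "claw": 0.05}
  ]
}}

```text
clock: 13.05
eef_pos: [424.3, -43.3, 225.5]
tool_rot: [3.14, -0.001, -0.014]
force: [1.0, 0.2, 0.1]
width: 50.2
```

```bash
python3 - <<'E'
from h import *
a=snap("scene","s6");b=snap("top","t6");r=read_state()
print(r['eef_pos'],r['force'],r['width'],r['clock'])
y=cv2.resize(a[205:265,190:260],(467,400),interpolation=2); x=cv2.resize(b[182:236,178:218],(333,400),interpolation=2)
cv2.imwrite('pics/c6.png',np.hstack([x,y])[:,:,::-1])
E
```

```text
[424.47681226 -45.23596843 225.06046151] [-0.61535616  0.94929824 -0.03383307] 49.687394760880096 13.15
```

View pics/c6.png

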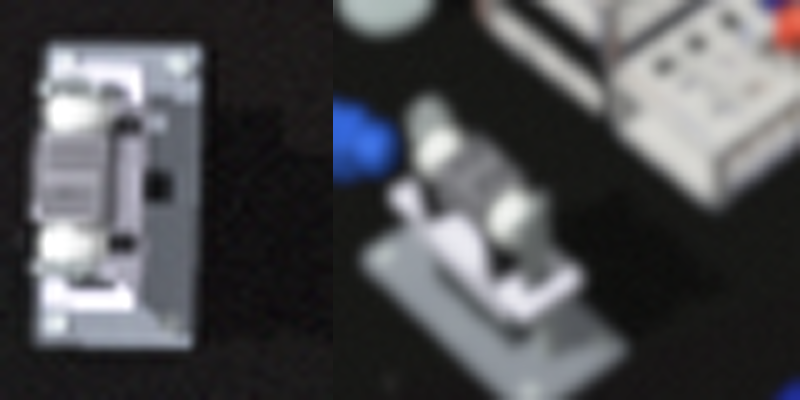

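The cartridge lies along the holder between both clips: ends at (70,112) and (70,245) in the top crop, (437,152) and (512,215) in the scene crop. As a last check I'll test level, clip position against before, and that nothing else moved.

```bash
python3 - <<'E'
from h import *
T=[cv2.imread(f'pics/t{i}.png') for i in(1,6)];S=[cv2.imread(f'pics/s{i}.png') for i in(1,6)]
# triangulate white ends
def ends(im,x0,y0,x1,y1,th):
    h=im[y0:y1,x0:x1]; m=(h.min(2)>th).astype(np.uint8); k,l,st,c=cv2.connectedComponentsWithStats(m)
    return [(c[i]+[x0,y0],st[i,4]) for i in range(1,k) if st[i,4]>5]
px=lambda x,y:(190+(x-333)/6.67,205+y/6.67); tx=lambda x,y:(178+x/8.33,182+y/7.4)
for s,t in((px(437,152),tx(70,110)),(px(512,215),tx(70,246))):
    # refine: brightness centroid 7x7
    def ref(im,p):
        u,v=int(round(p[0])),int(round(p[1])); w=np.clip(im[v-4:v+5,u-4:u+5].min(2).astype(float)-170,0,None)
        if w.sum()==0: return p
        g=np.mgrid[v-4:v+5,u-4:u+5]; return ((g[1]*w).sum()/w.sum(),(g[0]*w).sum()/w.sum())
    s=ref(S[1],s);t=ref(T[1],t); o1,d1=ray("scene",*s);o2,d2=ray("top",*t)
    k=np.linalg.lstsq(np.c_[d1,-d2],o2-o1,rcond=None)[0]; a=o1+d1*k[0];b=o2+d2*k[1]; print(np.round(s,1),np.round(t,1),((a+b)/2).round(1),'gap',np.linalg.norm(a-b).round(1))
for n,(a,b) in(("top",T),("scene",S)):
    d=(cv2.absdiff(a,b).max(2)>45).astype(np.uint8); k,l,st,c=cv2.connectedComponentsWithStats(d)
    print(n,[tuple(map(int,x)) for x in st[1:] if x[4]>4])
a=[cv2.resize(i[205:265,190:260],(400,343),interpolation=2) for i in S]; cv2.imwrite('pics/c7.png',np.hstack(a))
E
```

```text
[205.1 226.6] [186.  196.8] [542.6 161.6 100.3] gap 2.1
[215.7 236.6] [185.2 214.6] [489.8 163.   99.9] gap 1.9
top [(183, 196, 8, 4, 26), (181, 201, 14, 16, 181), (223, 209, 128, 175, 7710), (328, 250, 13, 9, 61), (262, 273, 5, 7, 16), (466, 300, 46, 40, 901), (297, 350, 2, 4, 5), (327, 368, 3, 4, 7)]
scene [(390, 0, 37, 17, 479), (431, 0, 6, 2, 10), (416, 0, 40, 55, 741), (472, 0, 20, 3, 42), (496, 0, 2, 4, 6), (459, 11, 3, 7, 13), (325, 14, 64, 61, 888), (393, 20, 86, 239, 5892), (267, 26, 78, 94, 2464), (445, 33, 4, 8, 14), (468, 40, 21, 69, 117), (392, 44, 5, 4, 12), (441, 46, 2, 3, 5), (378, 74, 55, 152, 3389), (305, 78, 13, 9, 89), (290, 81, 11, 6, 53), (297, 103, 3, 2, 5), (267, 111, 9, 14, 61), (262, 116, 39, 75, 1527), (452, 127, 12, 19, 67), (386, 128, 16, 21, 166), (454, 153, 2, 6, 7), (284, 176, 4, 5, 16), (334, 196, 7, 11, 56), (284, 215, 24, 13, 225), (202, 224, 18, 14, 139), (378, 226, 6, 10, 37), (386, 228, 3, 8, 20), (361, 231, 16, 44, 320), (209, 235, 5, 5, 18), (369, 239, 15, 39, 378), (388, 246, 6, 23, 33), (421, 256, 8, 21, 56), (413, 261, 9, 20, 82), (421, 262, 14, 28, 134), (405, 265, 9, 14, 66), (397, 268, 2, 5, 6), (368, 275, 5, 12, 23), (379, 279, 27, 20, 280), (409, 282, 10, 5, 28), (404, 289, 3, 2, 5)]
```

View pics/c7.png

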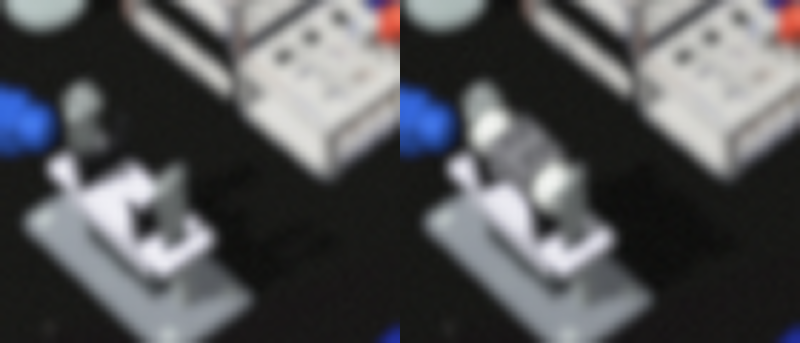

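```bash
python3 - <<'E'
from h import *
for i in(1,4,6):
    im=cv2.imread(f'pics/t{i}.png')[226:262,322:358]; 
    for th in(45,70):
        m=(im.max(2)>th).astype(np.uint8);k,l,st,c=cv2.connectedComponentsWithStats(m);j=1+st[1:,4].argmax();print(i,th,st[j],c[j].round(1))
    print(im[22:30,4:14].max(2).tolist()[3:6])
finish_job()
E
```

```text
1 45 [  5   4  26  30 332] [17.8 18.8]
1 70 [  6   5  24  29 302] [17.7 18.9]
[[28, 25, 29, 68, 152, 233, 245, 249, 251, 252], [27, 26, 60, 139, 214, 243, 248, 251, 251, 249], [23, 39, 110, 212, 241, 248, 250, 251, 249, 247]]
4 45 [  6   4  25  30 318] [18.1 18.6]
4 70 [  6   5  25  29 277] [18.3 18.6]
[[19, 17, 18, 34, 75, 114, 124, 131, 145, 157], [16, 20, 31, 69, 104, 120, 130, 141, 154, 167], [16, 25, 56, 104, 120, 129, 139, 152, 163, 172]]
6 45 [  6   4  25  30 326] [17.9 18.6]
6 70 [  7   5  23  29 294] [18.  18.6]
[[21, 25, 26, 42, 104, 188, 213, 226, 228, 170], [17, 19, 32, 70, 105, 127, 136, 146, 159, 162], [12, 26, 56, 100, 119, 126, 135, 148, 162, 171]]
the job is handed in; nothing more can be done
```

The short cartridge is fitted in the clip holder and released, and the job is handed in at about 13 s on the robot's clock.

**Fitting:** I gripped it across its housing and pressed it down in steps of 1 to 4 mm. The highest reading on the way down was about 8 N, and the force turned to a slight downward pull as the lips went over the tapers. The rigid floor came at a cartridge underside height of about 80 mm. The last 1 mm step there raised the force to 9.6 N with no travel, so I eased off and opened the fingers. I read force only at the end of each step, so a brief higher peak could have been missed.

**Last checks:**
- **Level:** the two white ends are at the same height across the two views, 100.3 and 99.9 mm; the views agree to about 2 mm.
- **Clips:** both look to be in the same upright position as before the fit.
- **Longer cartridge:** its outline is unchanged. The before/after image difference at one of its ends looks like the arm's shadow.
- **Other objects:** the timer and beaker show no change in the top view. I did not measure the dish, timer or beaker separately.

The first move call was refused because rows must give all seven values; the arm did not move. The cameras disagreed by about 2 mm on the holder's sideways position. I aimed between them, and sideways forces stayed at or below about 4 N.

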